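# Lay the clock bezel in the assembly cradle, ring side up

## Task

Take the clock bezel (the aluminium plate with the round window) off the leaning wooden stand and lay it in the pocket of the wooden assembly cradle, its raised ring facing up, lying flat and fully home on the pocket floor. Set it down rather than dropping it. Leave the plain windowless cover plate on the stand, and do not push the other things on the bench about.

Things in the scene. Friction and masses are not known exactly. Their poses are not given: they have to be found in the camera images.
- bezel: Aluminium plate 120 x 60 x 14 mm (x, y, z), round 44 mm window in its middle, on its front a raised ring round it (54 mm across, 5 mm high, z 14 to 19). Origin: centre of the flat back face; z out of the ring side. Starts on the stand leaning 30 degrees from upright, ring side looking away from the robot and partly up; x points down the slope, y level. About 0.35 kg.
- cover: To be left alone: closed back cover, an aluminium plate of the same 120 x 60 x 14 mm, without window or ring, same axes, leaning in the other place of the stand (either can be on the left). About 0.4 kg.
- stand: Fixed wooden stand, base 140 x 240 x 12 mm, origin under its centre. Two leaning places 120 mm apart along y: a plate's lower end sits on a ledge without lip and its back leans (towards -x) on a rest 30 mm wide behind its middle, up to 118 mm high. Both long edges of a plate are free, 50 to 70 mm lie open between the plates; a plate's middle is 88 mm above the table.
- cradle: Fixed wooden cradle, origin under its centre, x along the pocket. Two end blocks (92 mm wide, 46 mm high overall) at x = -73 to -37 and 37 to 73 mm, joined by a beam 44 mm wide, 36 mm high. The pocket has no walls at the middle of its long sides (x -37 to 37 mm): fingers can reach down past the beam there.
- pocket (a point): Centre of the pocket floor, 36 mm above the table; x along the pocket's length, z up. The pocket is 127 x 67 mm, its walls rise 10 mm above the floor and stand only on the end blocks.
- movement: Bystander: round brass clock movement, 68 mm across, 42 mm high, origin at the centre of its underside.
- loupe: Bystander: black eye loupe, 38 mm across, 32 mm high, origin under its centre.
- parts_tin: Bystander: flat round metal tin, 64 mm across, 30 mm high, origin under its centre.
- oil_jar: Bystander: glass jar with a black cap, 56 mm across, 85 mm high, origin under its centre.
- screwdriver: Bystander: screwdriver lying flat, 160 mm long.
- brush: Bystander: brush lying flat, 170 mm long.
- hammer: Bystander: small hammer lying flat, 190 mm long.
There are look-alikes about, which are no part of the job. What is shaped like the bezel but purple or yellow is not meant.

How it is judged:
At the end, for the whole second after the job is handed in: The bezel rests still in the pocket, ring side up: tilt under 0.06 rad, back within 3 mm of the floor height, centre within 8 mm of the pocket centre, length within 0.1 rad of the pocket length (either way round). The cover moved less than 20 mm (horizontal distance between bezel and pocket below 0.008 m and z of bezel in the frame of pocket between -0.003 and 0.003 m and angle between bezel's own z axis and vertical below 0.06 rad and angle between the x axis of bezel and the x axis of pocket, either way round below 0.1 rad and linear speed of bezel below 0.02 m/s and distance of cover from where it was at the start of the episode below 0.02 m); the robot touches nothing.
It fails at once if the bezel is dropped (it falls at over 0.6 m/s with no finger on it) (contact force between bezel and the fingers below 0.05 N and linear speed of bezel above 0.6 m/s).
It fails at once if the cover plate is moved 20 mm or more from its place on the stand (distance of cover from where it was at the start of the episode above 0.02 m).
It fails at once if a bystander is pushed more than 40 mm (distance of any of movement, loupe, parts_tin, oil_jar, screwdriver, brush, hammer from where it was at the start of the episode above 0.04 m).
It also fails if it takes over 38 s, if anything falls off the work surface, if the arm or the gripper's body presses on something with over 40 N, if the wrist force passes 120 N, or if a joint passes its speed limit or range.

## Robot

A 6-joint arm with a two-finger parallel gripper is mounted at the origin on the work surface. World frame = base frame: x ahead of the robot, y to its left, z up, the work surface at z = 0. Lengths are in m, angles in rad, forces in N, time in s.
With the tool pointing down it reaches from about 0.3 to 0.75 m from the base axis. Payload 8.5 kg.
Tool frame: the origin (TCP) lies where the fingers leave the gripper's body, on its centre line; the fingertips stand 64 mm ahead of it and the grasp point (between the pads) lies 45 mm ahead of it (grip_depth is the distance from the TCP to the grasp point, in m); z points along the fingers, y is the line along which they close (so a half turn about z gives the same grasp; the last joint's range is limited). The gripper opens to 88 mm and grips with 3 to 60 N. Pads are 18 mm wide; open, the fingers measure 123 mm over their backs; the gripper's body (75 mm by 187 mm) begins 45 mm behind the grasp point.
Start: joints at [0.892, 0.381, 1.297, -0, 1.464, -0.215], TCP at [0.246, 0.492, 0.303] pointing down, gripper open.
Joint ranges: [-3.11, 3.11], [-0.89, 2.33], [0.22, 2.48], [-1.42, 4.56], [0.17, 2.85], [-2.88, 2.88]. Speed limits (rad/s): [2.39, 2.39, 3.14, 3.14, 3.14, 3.14].

## Interface

Orientations are given as a unit quaternion [x, y, z, w].
In Python, from cell import * gives the robot as it stands.
- The arm moves only by the shell command python3 -m creep 'ROWS' [OPENING] [FORCE]. ROWS is JSON, a list of rows, each an object of numbers: "x", "y", "z": the shift along the tool's x, y, z each as a share of 0.8 m, from -1 to 1; "wx", "wy", "wz": the turn, a rotation vector about the tool's x, y, z each as a share of 90 degrees, from -1 to 1. In form: [{"x": .., "y": .., "z": .., "wx": .., "wy": .., "wz": ..}, ...]. A call has 1 to 20 rows; each row shifts and turns the commanded pose from where the row before left it, along the tool's axes as they then stand; what a row does not reach is not made up. A row lasts 1/10 s, in which the tool goes at most 50 mm and 8.59 degrees, less where a joint would pass 70% of its speed; a pose out of reach is approached as far as the arm can. A call with a number of a shift or a turn outside -1 to 1 is refused whole. A call with a gripper value outside its range is refused whole. OPENING is the opening, from 0 (shut) to 1 (fully open), set as the call begins (- or left out, the last holds). The fingers move at their own pace and stop on an object; FORCE is the grip in N (left out, the last holds). Time passes only in rows, so rows that do not move let the fingers close. It gives the time, the measured TCP pose, the force, the opening and the grip force at its end, in the units of the state.
- observe(): the state, without advancing time (a new reading comes with each control period).
- read_camera(name): name is "scene" or "top"; returns a dict with "color" (400x640x3 uint8, red, green, blue), "camera_matrix" (3x3 intrinsics, pixels), "k1" (the pictures are not rectified: a ray, as slopes to the right and down, at radius r is drawn at 1 + k1 r^2 times it, then the intrinsics apply), "camera_from_world" (4x4, takes a point from world to camera coordinates). Camera axes: x right, y up, looking along -z (the intrinsics and any distortion apply to the point x, -y, -z); pixel columns grow to the right and rows downward; lengths in m; the calibration is good to about 2 mm. A picture is of the moment at which its call begins. There is no depth.
- finish_job(): hands the job in; it is judged then, once.
Trained networks look in the newest picture that a camera, given by its name, has taken for a name from the list of things; names that differ only in an ending like _2 or _b are one class to them, and where a whole thing is asked for, a point or a joint stands for the part that bears it (a point fixed in the world has none). Each returns a list of dicts, best first, with "p" (0 to 1); they miss things now and then, are a little off and sometimes report something else, mostly with a low value. They report only what shows in the picture. A call takes as long as a camera call. They do not tell look-alikes from the thing itself.
- outline_of(camera, name): "pixels" (400x640 bool, what is visible of it) and "box" ([left, top, right, bottom] in pixels, round what is visible of it).
The state is a dict: "time_s": time; "qpos": joint angles; "qd": joint speeds; "tau": joint torques, N m; "tool_pos": TCP position; "tool_rot": TCP orientation; "force": force on the tool from outside, world axes, zero at the start; "torque": the same for the moment, N m; "width": opening from 0.0 (shut) to 1.0 (fully open); "finger_force": force on a finger pad.
Only numpy, scipy, OpenCV 4.12 (cv2) and the standard library are available. Lean on these libraries where they do the work, as an engineer would, in place of code of your own. Each camera call takes 0.05 s, during which the arm holds its last target. There are 200 camera calls.

## Working session

There is one attempt and no reset: what is moved stays moved. The work goes in short steps, Python scripts to look and compute and a shell command to move; the robot and the scene stay as the last step left them, time stands still between calls to the robot, and variables do not carry over. Pictures are saved under pics/ and viewed, at most 10 in all, crops included, and the job is handed in when it is done.

```bash
ls; mkdir -p pics; cat > h.py <<'E'
from cell import *
import numpy as np, cv2
from scipy.spatial.transform import Rotation as R
E
python3 - <<'E'
from h import *
for n in ("scene","top"):
    c=read_camera(n); cv2.imwrite(f"pics/{n}0.png",c["color"][:,:,::-1]); np.savez(n+"0.npz",**c)
    print(n,c["camera_matrix"].tolist(),c["k1"],c["camera_from_world"].round(4).tolist())
    for k in ("bezel","cover","stand","cradle"):
        print(k,[(round(d["p"],2),[int(v) for v in d["box"]]) for d in outline_of(n,k)])
print(observe())
E
```

```text
pics
scene [[400.60426606288104, 0.0, 320.87739943533273], [0.0, 400.60426606288104, 202.12426763042222], [0.0, 0.0, 1.0]] -0.06086327067750154 [[-0.2254, 0.9742, -0.013, 0.098], [-0.8092, -0.1798, 0.5593, 0.3769], [0.5425, 0.1365, 0.8289, -1.3561], [0.0, 0.0, 0.0, 1.0]]
bezel [(0.93, [196, 148, 220, 199]), (0.93, [310, 165, 338, 200]), (0.89, [200, 123, 243, 148]), (0.72, [265, 134, 298, 164])]
cover [(0.65, [235, 164, 265, 207]), (0.63, [385, 201, 429, 259])]
stand [(0.75, [185, 167, 281, 232]), (0.43, [425, 302, 503, 324])]
cradle [(0.7, [384, 202, 429, 260])]
top [[505.6439698375312, 0.0, 316.09393778713616], [0.0, 505.6439698375312, 191.3492925677619], [0.0, 0.0, 1.0]] 0.007006805810157719 [[-0.0076, -0.9999, -0.0072, 0.0341], [0.9863, -0.0087, 0.1649, -0.5215], [-0.165, -0.0058, 0.9863, -1.5506], [0.0, 0.0, 0.0, 1.0]]
bezel [(0.95, [411, 188, 434, 205]), (0.81, [356, 240, 393, 278]), (0.77, [414, 244, 458, 280]), (0.63, [313, 213, 337, 252]), (0.48, [176, 125, 224, 155]), (0.25, [234, 168, 266, 221])]
cover [(0.74, [370, 181, 389, 200])]
stand [(0.73, [357, 170, 436, 224]), (0.55, [177, 128, 226, 154])]
cradle [(0.86, [232, 170, 267, 219])]
{'time_s': 0.5, 'qpos': array([ 8.91685614e-01,  3.80636779e-01,  1.29743306e+00,  1.03214169e-05,
        1.46359942e+00, -2.15307322e-01]), 'qd': array([ 2.72708167e-04,  9.25823281e-05, -2.29126296e-03,  3.51616076e-04,
        6.87871511e-05, -1.24103884e-03]), 'tau': array([-4.04513048e-05, -4.37512457e+01, -2.24604446e+01,  7.13986997e-02,
        3.16286681e-02, -2.46352664e-05]), 'tool_pos': array([0.24603445, 0.49187781, 0.30271747]), 'tool_rot': array([ 2.29829264e-01,  9.73230963e-01, -3.23193781e-05, -2.11916396e-05]), 'force': array([ 0.3523335 , -0.25969607, -0.86620762]), 'torque': array([ 0.03221211,  0.0040841 , -0.03568982]), 'finger_force': 0.0, 'width': 0.9976212519646193}
```

View pics/scene0.png

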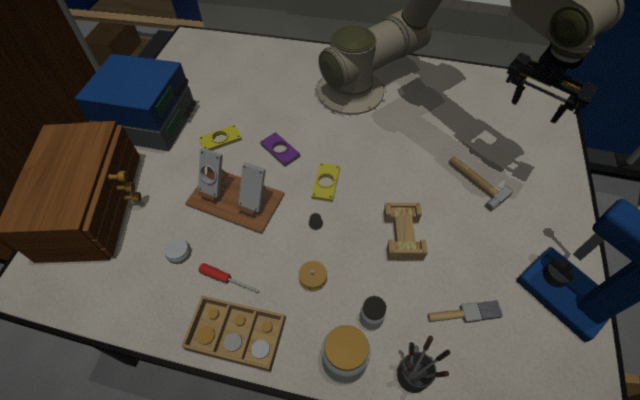

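View pics/top0.png

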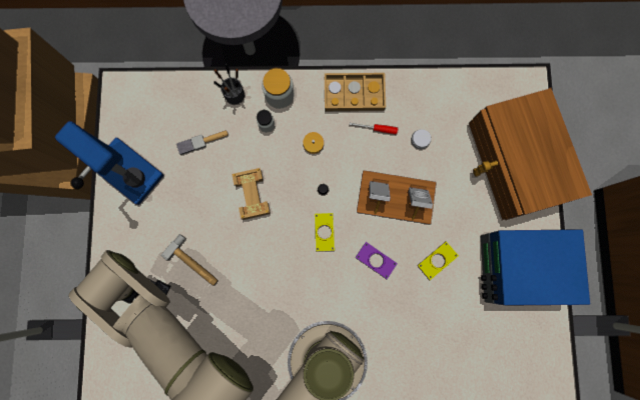

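Lookalikes for the bezel, in the scene picture: the leaning grey windowed plate (209,175), yellow plates (220,137) and (326,182), the purple plate (280,149), and the windowless cover (252,188). I choose the grey windowed one leaning on the stand, at (209,175) in scene and (422,197) in top. Next I check it in a crop and fit the poses.

```bash
cat >> h.py <<'E'
def proj(c,P):
    q=(c["camera_from_world"]@np.c_[P,np.ones(len(P))].T)[:3]
    u=np.array([q[0],-q[1]])/-q[2]; u=u*(1+float(c["k1"])*(u**2).sum(0))
    K=c["camera_matrix"]; return np.c_[K[0,0]*u[0]+K[0,2],K[1,1]*u[1]+K[1,2]]
def box(x0,x1,y0,y1,z0,z1): return np.array([[x,y,z] for x in(x0,x1) for y in(y0,y1) for z in(z0,z1)])
def cyl(r,z): a=np.linspace(0,6.283,25)[:-1]; return np.array([[r*np.cos(t),r*np.sin(t),h] for t in a for h in z])
S=8
def sil(c,parts,T,roi):
    m=np.zeros((int(roi[3]-roi[1])*S,int(roi[2]-roi[0])*S),np.uint8)
    for p in parts:
        h=cv2.convexHull(((proj(c,p@T[0].T+T[1])-np.array(roi[:2])+.5)*S).astype(np.float32))
        cv2.fillConvexPoly(m,np.round(h).astype(np.int32),1)
    return m
def fit(parts,views,pose,x0,steps):
    from scipy.optimize import minimize
    V=[]
    for c,m in views:
        ys,xs=np.nonzero(m); roi=[xs.min()-15,ys.min()-15,xs.max()+16,ys.max()+16]
        V.append((c,roi,cv2.resize(m[roi[1]:roi[3],roi[0]:roi[2]].astype(np.uint8),None,fx=S,fy=S,interpolation=cv2.INTER_NEAREST)))
    def cost(v):
        T=pose(v); e=0
        for c,roi,m in V:
            s=sil(c,parts,T,roi); e+=1-(s&m).sum()/max(1,(s|m).sum())
        return e
    x0=np.array(x0,float); sim=np.vstack([x0]+[x0+np.eye(len(x0))[i]*steps[i] for i in range(len(x0))])
    r=minimize(cost,x0,method="Nelder-Mead",options=dict(initial_simplex=sim,xatol=1e-4,fatol=1e-4)); return r.x,r.fun
def flat(z=0): return lambda v:(R.from_euler("z",v[2]).as_matrix(),np.array([v[0],v[1],z]))
def lean(v):  # x,y,yaw,z
    return (R.from_euler("z",v[2])*R.from_euler("y",60,degrees=True)).as_matrix(),np.array([v[0],v[1],v[3]])
BEZ=[box(-.06,.06,-.03,.03,0,.014),cyl(.027,(.014,.019))]
CRA=[box(-.073,-.037,-.046,.046,0,.046),box(.037,.073,-.046,.046,0,.046),box(-.05,.05,-.022,.022,0,.036)]
def ray(c,uv,z):
    K=c["camera_matrix"]; d=(np.array(uv)-K[:2,2])/K[0,0]; u=d.copy()
    for _ in range(10): u=d/(1+float(c["k1"])*(u**2).sum())
    M=c["camera_from_world"]; o=-M[:3,:3].T@M[:3,3]; w=M[:3,:3].T@np.array([u[0],-u[1],-1]); return o+w*(z-o[2])/w[2]
E
python3 - <<'E'
from h import *
c={n:read_camera(n) for n in("scene","top")}
def near(n,k,uv):
    L=outline_of(n,k); b=[d for d in L if d["box"][0]-3<=uv[0]<=d["box"][2]+3 and d["box"][1]-3<=uv[1]<=d["box"][3]+3]
    m=b[0]["pixels"].copy()
    return m
def fill(m):
    k,_=cv2.findContours(m.astype(np.uint8),0,2); o=np.zeros(m.shape,np.uint8); cv2.drawContours(o,[max(k,key=cv2.contourArea)],-1,1,-1); return o
t=ray(c["top"],(422,197),.1); print("bez top",t, "cra",ray(c["top"],(251,194),.04))
v=[(c["scene"],fill(near("scene","bezel",(209,175)))),(c["top"],fill(near("top","bezel",(422,197))))]
bz=fit(BEZ,v,lean,[t[0],t[1],-.1,.088],[.01,.01,.1,.01]); print("bezel",bz)
v=[(c["scene"],fill(near("scene","cover",(252,188)))),(c["top"],fill(near("top","cover",(379,190))))]
cv_=fit(BEZ[:1],v,lean,[t[0],t[1]+.12,-.1,.088],[.01,.01,.1,.01]); print("cover",cv_)
p=ray(c["top"],(251,194),.04)
v=[(c["scene"],fill(near("scene","cradle",(405,230)))),(c["top"],fill(near("top","cradle",(251,194))))]
cr=fit(CRA,v,flat(),[p[0],p[1],.1],[.01,.01,.1]); print("cradle",cr)
out=[]
for n,(x,y,w,h) in {"scene":(185,115,100,120),"top":(340,150,120,100)}.items():
    im=cv2.resize(c[n]["color"][y:y+h,x:x+w,::-1],None,fx=4,fy=4,interpolation=2)
    for parts,T in((BEZ,lean(bz[0])),(BEZ[:1],lean(cv_[0]))):
        for q in parts:
            hh=cv2.convexHull(((proj(c[n],q@T[0].T+T[1])-[x,y]+.5)*4).astype(np.float32)); cv2.polylines(im,[hh.astype(int)],True,(0,0,255))
    out.append(im)
x,y=225,160; im=cv2.resize(c["top"]["color"][y:y+70,x:x+60,::-1],None,fx=4,fy=4,interpolation=2)
for q in CRA:
    T=flat()(cr[0]); hh=cv2.convexHull(((proj(c["top"],q@T[0].T+T[1])-[x,y]+.5)*4).astype(np.float32)); cv2.polylines(im,[hh.astype(int)],True,(0,0,255))
H=np.zeros((580,800,3),np.uint8); a=cv2.resize(out[0],(320,384)); H[:384,:320]=a; H[:400,320:800]=out[1]; b=im[:280]; s=cv2.resize(b,(154,180)); H[400:580,320:474]=s
cv2.imwrite("pics/crop1.png",H)
E
```

```text
bez top [ 0.49208291 -0.29107801  0.1       ] cra [0.51561583 0.23551005 0.04      ]
bezel (array([ 0.4890779 , -0.28607858, -0.18126491,  0.08604362]), np.float64(0.14748725323888767))
cover (array([ 0.50952256, -0.16179751, -0.23682878,  0.0838091 ]), np.float64(0.230288579589086))
cradle (array([0.51974397, 0.23719224, 0.21536739]), np.float64(0.13958603831285787))
```

View pics/crop1.png

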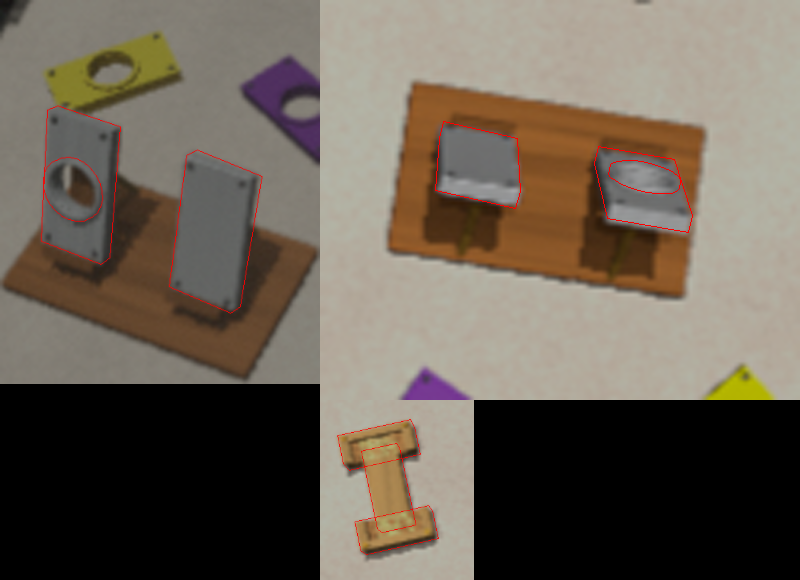

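The crop shows the chosen thing is aluminium with a window and ring (crop ~(75,185)), with the cover windowless beside it. The fits agree with the outlines: spacing is about 125 mm and the middle about 87 mm high. Next I plan the pre-grasp, with the tool tilted 35° back toward the robot.

```bash
cat >> h.py <<'E'
BZ=np.array([.489,-.284,.087]); YAW=-.165; CR=np.array([.5195,.2372,.036]); CYAW=.215
def graspR(t,yaw=YAW):
    s,c=np.sin(t),np.cos(t); return R.from_euler("z",yaw).as_matrix()@np.array([[-c,0,-s],[0,1,0],[s,0,-c]])
def rows(p,Rt,step=.035,deg=6,P0=None,R0=None):
    if P0 is None: o=observe(); P0=o["tool_pos"]; R0=R.from_quat(o["tool_rot"]).as_matrix()
    d=R0.T@(p-P0); w=R.from_matrix(R0.T@Rt).as_rotvec()
    N=int(max(1,np.ceil(max(np.linalg.norm(d)/step,np.degrees(np.linalg.norm(w))/deg))))
    A=sum(R.from_rotvec(w*k/N).as_matrix() for k in range(N)); s=np.linalg.solve(A,d)
    q=P0.copy();Q=R0.copy();path=[]
    for k in range(N): q=q+Q@s; Q=Q@R.from_rotvec(w/N).as_matrix(); path.append(q)
    path=np.array(path); print(N,"x",dict(zip(("x","y","z","wx","wy","wz"),np.r_[s/.8,w/N/(np.pi/2)].round(4).tolist())),"zmin",path[:,2].min().round(3),"mid",path[N//2].round(3),"end",path[-1].round(3))
    return path[-1],Q
E
python3 - <<'E'
from h import *
t=np.radians(35); G=graspR(t); n=R.from_euler("z",YAW).apply([np.cos(np.pi/6),0,.5])
g=BZ+.007*n; tcp=g-.045*G[:,2]
print("tcp",tcp)
a=rows(tcp-.12*G[:,2],G)
rows(tcp,G,.02,6,*a)
E
```

```text
tcp [ 0.52044023 -0.28923523  0.12736184]
25 x {'x': -0.0293, 'y': -0.0322, 'z': -0.0042, 'wx': 0.0023, 'wy': 0.0154, 'wz': -0.0074} zmin 0.226 mid [0.401 0.065 0.307] end [ 0.588 -0.301  0.226]
7 x {'x': 0.0, 'y': 0.0, 'z': 0.0214, 'wx': 0.0, 'wy': -0.0, 'wz': -0.0} zmin 0.127 mid [ 0.55  -0.294  0.169] end [ 0.52  -0.289  0.127]
```

```bash
python3 -m creep '[{"x":-0.0293,"y":-0.0322,"z":-0.0042,"wx":0.0023,"wy":0.0154,"wz":-0.0074},{"x":-0.0293,"y":-0.0322,"z":-0.0042,"wx":0.0023,"wy":0.0154,"wz":-0.0074},{"x":-0.0293,"y":-0.0322,"z":-0.0042,"wx":0.0023,"wy":0.0154,"wz":-0.0074},{"x":-0.0293,"y":-0.0322,"z":-0.0042,"wx":0.0023,"wy":0.0154,"wz":-0.0074},{"x":-0.0293,"y":-0.0322,"z":-0.0042,"wx":0.0023,"wy":0.0154,"wz":-0.0074},{"x":-0.0293,"y":-0.0322,"z":-0.0042,"wx":0.0023,"wy":0.0154,"wz":-0.0074},{"x":-0.0293,"y":-0.0322,"z":-0.0042,"wx":0.0023,"wy":0.0154,"wz":-0.0074},{"x":-0.0293,"y":-0.0322,"z":-0.0042,"wx":0.0023,"wy":0.0154,"wz":-0.0074},{"x":-0.0293,"y":-0.0322,"z":-0.0042,"wx":0.0023,"wy":0.0154,"wz":-0.0074},{"x":-0.0293,"y":-0.0322,"z":-0.0042,"wx":0.0023,"wy":0.0154,"wz":-0.0074},{"x":-0.0293,"y":-0.0322,"z":-0.0042,"wx":0.0023,"wy":0.0154,"wz":-0.0074},{"x":-0.0293,"y":-0.0322,"z":-0.0042,"wx":0.0023,"wy":0.0154,"wz":-0.0074},{"x":-0.0293,"y":-0.0322,"z":-0.0042,"wx":0.0023,"wy":0.0154,"wz":-0.0074},{"x":-0.0293,"y":-0.0322,"z":-0.0042,"wx":0.0023,"wy":0.0154,"wz":-0.0074},{"x":-0.0293,"y":-0.0322,"z":-0.0042,"wx":0.0023,"wy":0.0154,"wz":-0.0074},{"x":-0.0293,"y":-0.0322,"z":-0.0042,"wx":0.0023,"wy":0.0154,"wz":-0.0074},{"x":-0.0293,"y":-0.0322,"z":-0.0042,"wx":0.0023,"wy":0.0154,"wz":-0.0074}]' 1
python3 - <<'E'
from h import *
t=np.radians(35); G=graspR(t); n=R.from_euler("z",YAW).apply([np.cos(np.pi/6),0,.5])
g=BZ+.007*n; tcp=g-.045*G[:,2]
print(observe()["tool_pos"],observe()["time_s"],observe()["qpos"].round(2))
rows(tcp-.12*G[:,2],G)
E
```

```text
time_s: 2.6
tool_pos: [0.4607, -0.0615, 0.2888]
tool_rot: [0.128, 0.97, 0.017, -0.206]
force: [-0.1, 0.8, 0.1]
width: 1.003
finger_force: 0.0
[ 0.46067526 -0.06154792  0.28881548] 2.6 [-0.36  0.39  1.38 -0.06  1.79 -1.67]
8 x {'x': -0.0291, 'y': -0.032, 'z': -0.0042, 'wx': 0.0023, 'wy': 0.0155, 'wz': -0.0073} zmin 0.226 mid [ 0.539 -0.213  0.254] end [ 0.588 -0.301  0.226]
```

```bash
python3 -m creep '[{"x":-0.0291,"y":-0.032,"z":-0.0042,"wx":0.0023,"wy":0.0155,"wz":-0.0073},{"x":-0.0291,"y":-0.032,"z":-0.0042,"wx":0.0023,"wy":0.0155,"wz":-0.0073},{"x":-0.0291,"y":-0.032,"z":-0.0042,"wx":0.0023,"wy":0.0155,"wz":-0.0073},{"x":-0.0291,"y":-0.032,"z":-0.0042,"wx":0.0023,"wy":0.0155,"wz":-0.0073},{"x":-0.0291,"y":-0.032,"z":-0.0042,"wx":0.0023,"wy":0.0155,"wz":-0.0073},{"x":-0.0291,"y":-0.032,"z":-0.0042,"wx":0.0023,"wy":0.0155,"wz":-0.0073},{"x":-0.0291,"y":-0.032,"z":-0.0042,"wx":0.0023,"wy":0.0155,"wz":-0.0073},{"x":-0.0291,"y":-0.032,"z":-0.0042,"wx":0.0023,"wy":0.0155,"wz":-0.0073},{"x":0},{"x":0}]' 1
python3 - <<'E'
from h import *
t=np.radians(35); G=graspR(t); n=R.from_euler("z",YAW).apply([np.cos(np.pi/6),0,.5])
g=BZ+.007*n; tcp=g-.045*G[:,2]
rows(tcp-.12*G[:,2],G); rows(tcp,G,.015)
c={n:read_camera(n) for n in("scene","top")}
a=cv2.resize(c["scene"]["color"][90:240,170:300,::-1],None,fx=3,fy=3,interpolation=2)
b=cv2.resize(c["top"]["color"][120:270,340:460,::-1],None,fx=3,fy=3,interpolation=2)
cv2.imwrite("pics/pre.png",np.hstack([a,b]))
E
```

```text
8 x {'x': -0.0291, 'y': -0.032, 'z': -0.0042, 'wx': 0.0023, 'wy': 0.0155, 'wz': -0.0073} zmin 0.226 mid [ 0.539 -0.213  0.254] end [ 0.588 -0.301  0.226]
20 x {'x': -0.0108, 'y': -0.013, 'z': 0.0057, 'wx': 0.0009, 'wy': 0.0062, 'wz': -0.0029} zmin 0.127 mid [ 0.495 -0.189  0.203] end [ 0.52  -0.289  0.127]validation failed for argument at $[8]...
```

View pics/pre.png

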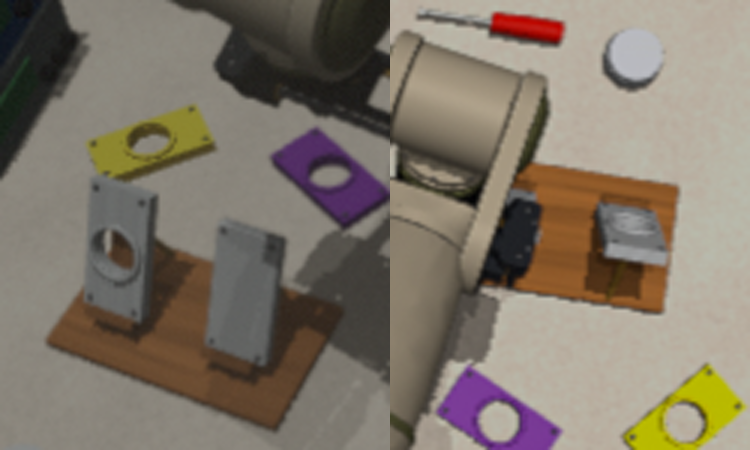

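The call was refused because a row needs all six keys. The picture shows the arm halfway and the bezel untouched in the left place (115,255). I'll repeat it in full form.

```bash
python3 -m creep '[{"x":-0.0291,"y":-0.032,"z":-0.0042,"wx":0.0023,"wy":0.0155,"wz":-0.0073},{"x":-0.0291,"y":-0.032,"z":-0.0042,"wx":0.0023,"wy":0.0155,"wz":-0.0073},{"x":-0.0291,"y":-0.032,"z":-0.0042,"wx":0.0023,"wy":0.0155,"wz":-0.0073},{"x":-0.0291,"y":-0.032,"z":-0.0042,"wx":0.0023,"wy":0.0155,"wz":-0.0073},{"x":-0.0291,"y":-0.032,"z":-0.0042,"wx":0.0023,"wy":0.0155,"wz":-0.0073},{"x":-0.0291,"y":-0.032,"z":-0.0042,"wx":0.0023,"wy":0.0155,"wz":-0.0073},{"x":-0.0291,"y":-0.032,"z":-0.0042,"wx":0.0023,"wy":0.0155,"wz":-0.0073},{"x":-0.0291,"y":-0.032,"z":-0.0042,"wx":0.0023,"wy":0.0155,"wz":-0.0073},{"x":0,"y":0,"z":0,"wx":0,"wy":0,"wz":0}]' 1
python3 - <<'E'
from h import *
t=np.radians(35); G=graspR(t); n=R.from_euler("z",YAW).apply([np.cos(np.pi/6),0,.5])
g=BZ+.007*n; tcp=g-.045*G[:,2]
rows(tcp,G,.015)
c={n:read_camera(n) for n in("scene","top")}
a=cv2.resize(c["scene"]["color"][90:240,170:300,::-1],None,fx=3,fy=3,interpolation=2)
b=cv2.resize(c["top"]["color"][120:270,340:460,::-1],None,fx=3,fy=3,interpolation=2)
cv2.imwrite("pics/pre2.png",np.hstack([a,b]))
E
```

```text
time_s: 3.6
tool_pos: [0.5881, -0.3007, 0.2223]
tool_rot: [0.079, 0.95, 0.026, -0.301]
force: [-0.4, 0.1, -1.0]
width: 1.001
finger_force: 0.0
8 x {'x': 0.0002, 'y': 0.0, 'z': 0.0183, 'wx': 0.0002, 'wy': -0.0003, 'wz': -0.0} zmin 0.127 mid [ 0.546 -0.294  0.163] end [ 0.52  -0.289  0.127]
```

View pics/pre2.png

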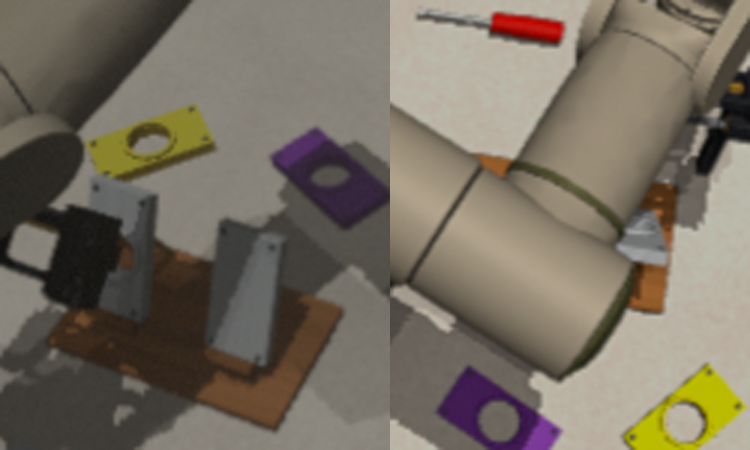

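The gripper is in front of the bezel (scene crop ~(85,260)), with the fingers straddling it. I'll advance along the tool axis.

```bash
python3 -m creep '[{"x":0.0002,"y":0,"z":0.0183,"wx":0.0002,"wy":-0.0003,"wz":0},{"x":0.0002,"y":0,"z":0.0183,"wx":0.0002,"wy":-0.0003,"wz":0},{"x":0.0002,"y":0,"z":0.0183,"wx":0.0002,"wy":-0.0003,"wz":0},{"x":0.0002,"y":0,"z":0.0183,"wx":0.0002,"wy":-0.0003,"wz":0},{"x":0.0002,"y":0,"z":0.0183,"wx":0.0002,"wy":-0.0003,"wz":0},{"x":0.0002,"y":0,"z":0.0183,"wx":0.0002,"wy":-0.0003,"wz":0},{"x":0,"y":0,"z":0,"wx":0,"wy":0,"wz":0}]' 1
python3 - <<'E'
from h import *
t=np.radians(35); G=graspR(t); n=R.from_euler("z",YAW).apply([np.cos(np.pi/6),0,.5])
g=BZ+.007*n; tcp=g-.045*G[:,2]
rows(tcp,G,.015)
c={n:read_camera(n) for n in("scene","top")}
a=cv2.resize(c["scene"]["color"][120:240,170:290,::-1],None,fx=4,fy=4,interpolation=2)
o=observe(); G=R.from_quat(o["tool_rot"]).as_matrix()
for k in (.045,.064):
  for y in(-.044,.044):
    u=proj(c["scene"],(o["tool_pos"]+G@[0,y,k])[None])[0]; cv2.circle(a,tuple(((u-[170,120])*4).astype(int)),3,(0,0,255),-1)
cv2.imwrite("pics/pre3.png",a)
E
```

```text
time_s: 4.4
tool_pos: [0.5363, -0.2887, 0.1546]
tool_rot: [0.078, 0.951, 0.024, -0.299]
force: [0.8, -0.0, 0.3]
width: 1.0
finger_force: 0.0
3 x {'x': -0.0012, 'y': -0.0013, 'z': 0.013, 'wx': -0.0002, 'wy': 0.0005, 'wz': 0.0002} zmin 0.127 mid [ 0.526 -0.289  0.136] end [ 0.52  -0.289  0.127]
```

View pics/pre3.png

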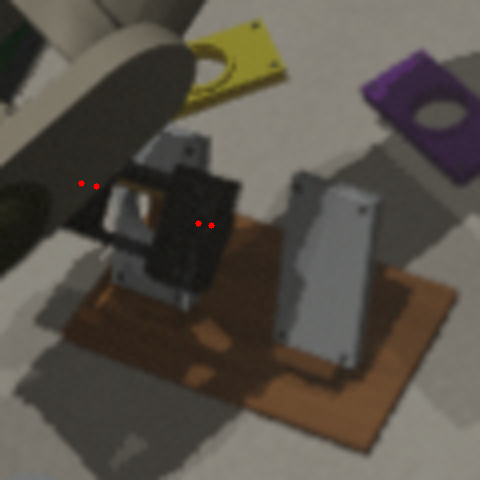

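The fingers (dots at the pads and tips) straddle the bezel, clear of the cover. I'll finish the advance and close.

```bash
python3 -m creep '[{"x":-0.0012,"y":-0.0013,"z":0.013,"wx":-0.0002,"wy":0.0005,"wz":0.0002},{"x":-0.0012,"y":-0.0013,"z":0.013,"wx":-0.0002,"wy":0.0005,"wz":0.0002},{"x":-0.0012,"y":-0.0013,"z":0.013,"wx":-0.0002,"wy":0.0005,"wz":0.0002},{"x":0,"y":0,"z":0,"wx":0,"wy":0,"wz":0}]' 1
python3 -m creep '[{"x":0,"y":0,"z":0,"wx":0,"wy":0,"wz":0},{"x":0,"y":0,"z":0,"wx":0,"wy":0,"wz":0},{"x":0,"y":0,"z":0,"wx":0,"wy":0,"wz":0},{"x":0,"y":0,"z":0,"wx":0,"wy":0,"wz":0},{"x":0,"y":0,"z":0,"wx":0,"wy":0,"wz":0},{"x":0,"y":0,"z":0,"wx":0,"wy":0,"wz":0}]' 0 40
python3 -c "
from h import *
o=observe();G=R.from_quat(o['tool_rot']).as_matrix();np.save('grasp.npy',np.c_[G,o['tool_pos']])
rows(o['tool_pos']+[0.03,0,.12],G,.02)"
```

```text
time_s: 4.9
tool_pos: [0.5204, -0.2909, 0.1255]
tool_rot: [0.079, 0.95, 0.025, -0.301]
force: [-0.4, 0.2, 0.4]
width: 0.998
finger_force: 0.0
time_s: 5.5
tool_pos: [0.5216, -0.2912, 0.1273]
tool_rot: [0.079, 0.951, 0.024, -0.299]
force: [0.5, -1.3, 0.9]
width: 0.673
finger_force: 40.0
7 x {'x': 0.0079, 'y': 0.0009, 'z': -0.0206, 'wx': 0.0, 'wy': 0.0, 'wz': 0.0} zmin 0.144 mid [ 0.539 -0.291  0.196] end [ 0.552 -0.291  0.247]
```

```bash
python3 -m creep '[{"x":0.0079,"y":0.0009,"z":-0.0206,"wx":0,"wy":0,"wz":0},{"x":0.0079,"y":0.0009,"z":-0.0206,"wx":0,"wy":0,"wz":0},{"x":0.0079,"y":0.0009,"z":-0.0206,"wx":0,"wy":0,"wz":0},{"x":0.0079,"y":0.0009,"z":-0.0206,"wx":0,"wy":0,"wz":0},{"x":0.0079,"y":0.0009,"z":-0.0206,"wx":0,"wy":0,"wz":0},{"x":0.0079,"y":0.0009,"z":-0.0206,"wx":0,"wy":0,"wz":0},{"x":0.0079,"y":0.0009,"z":-0.0206,"wx":0,"wy":0,"wz":0},{"x":0,"y":0,"z":0,"wx":0,"wy":0,"wz":0}]' 0 40
cat >> h.py <<'E'
def hold():  # bezel in tool frame: rotation, origin
    g=np.load("grasp.npy"); G=g[:,:3]; Rb,pb=lean([*BZ[:2],YAW,BZ[2]]); return G.T@Rb, G.T@(pb-g[:,3])
def place(p,yaw,dz=0,h=None):
    Rh,ph=h or hold(); Rt=R.from_euler("z",yaw).as_matrix()@Rh.T; return p+[0,0,dz]-Rt@ph, Rt
E
python3 - <<'E'
from h import *
print(hold()[1].round(4))
p,Rt=place(CR,CYAW,.10); print(p,"tool z",Rt[:,2].round(3))
rows(p,Rt,.033)
E
```

```text
time_s: 6.3
tool_pos: [0.5523, -0.2908, 0.2482]
tool_rot: [0.079, 0.951, 0.024, -0.298]
force: [-0.4, -0.5, -4.1]
width: 0.675
finger_force: 40.0
[0.0043 0.0018 0.0521]
[0.50207102 0.23161749 0.18495811] tool z [ 0.414  0.09  -0.906]
17 x {'x': 0.0026, 'y': 0.0383, 'z': 0.0065, 'wx': 0.0012, 'wy': -0.0387, 'wz': -0.0148} zmin 0.185 mid [ 0.54  -0.012  0.22 ] end [0.502 0.232 0.185]
```

```bash
python3 -m creep '[{"x":0.0143,"y":0,"z":-0.0205,"wx":0,"wy":0,"wz":0},{"x":0.0143,"y":0,"z":-0.0205,"wx":0,"wy":0,"wz":0},{"x":0.0143,"y":0,"z":-0.0205,"wx":0,"wy":0,"wz":0},{"x":0.0143,"y":0,"z":-0.0205,"wx":0,"wy":0,"wz":0},{"x":0,"y":0,"z":0,"wx":0,"wy":0,"wz":0}]' 0 40
python3 - <<'E'
from h import *
h=hold(); h[1][1]=0
p,Rt=place(CR,CYAW,.10,h); print(p)
rows(p,Rt,.033)
E
```

```text
time_s: 6.8
tool_pos: [0.5518, -0.2908, 0.328]
tool_rot: [0.079, 0.951, 0.024, -0.298]
force: [-0.9, 0.4, -4.5]
width: 0.673
finger_force: 40.0
[0.50169409 0.23335575 0.18495751]
17 x {'x': 0.0019, 'y': 0.0381, 'z': 0.0126, 'wx': 0.0012, 'wy': -0.0387, 'wz': -0.0148} zmin 0.185 mid [ 0.529 -0.012  0.257] end [0.502 0.233 0.185]
```

```bash
python3 -m creep '[{"x":0.0019,"y":0.0381,"z":0.0126,"wx":0.0012,"wy":-0.0387,"wz":-0.0148},{"x":0.0019,"y":0.0381,"z":0.0126,"wx":0.0012,"wy":-0.0387,"wz":-0.0148},{"x":0.0019,"y":0.0381,"z":0.0126,"wx":0.0012,"wy":-0.0387,"wz":-0.0148},{"x":0.0019,"y":0.0381,"z":0.0126,"wx":0.0012,"wy":-0.0387,"wz":-0.0148},{"x":0.0019,"y":0.0381,"z":0.0126,"wx":0.0012,"wy":-0.0387,"wz":-0.0148},{"x":0.0019,"y":0.0381,"z":0.0126,"wx":0.0012,"wy":-0.0387,"wz":-0.0148},{"x":0.0019,"y":0.0381,"z":0.0126,"wx":0.0012,"wy":-0.0387,"wz":-0.0148},{"x":0.0019,"y":0.0381,"z":0.0126,"wx":0.0012,"wy":-0.0387,"wz":-0.0148},{"x":0.0019,"y":0.0381,"z":0.0126,"wx":0.0012,"wy":-0.0387,"wz":-0.0148},{"x":0.0019,"y":0.0381,"z":0.0126,"wx":0.0012,"wy":-0.0387,"wz":-0.0148},{"x":0.0019,"y":0.0381,"z":0.0126,"wx":0.0012,"wy":-0.0387,"wz":-0.0148},{"x":0.0019,"y":0.0381,"z":0.0126,"wx":0.0012,"wy":-0.0387,"wz":-0.0148},{"x":0.0019,"y":0.0381,"z":0.0126,"wx":0.0012,"wy":-0.0387,"wz":-0.0148},{"x":0.0019,"y":0.0381,"z":0.0126,"wx":0.0012,"wy":-0.0387,"wz":-0.0148},{"x":0.0019,"y":0.0381,"z":0.0126,"wx":0.0012,"wy":-0.0387,"wz":-0.0148},{"x":0.0019,"y":0.0381,"z":0.0126,"wx":0.0012,"wy":-0.0387,"wz":-0.0148},{"x":0.0019,"y":0.0381,"z":0.0126,"wx":0.0012,"wy":-0.0387,"wz":-0.0148},{"x":0,"y":0,"z":0,"wx":0,"wy":0,"wz":0},{"x":0,"y":0,"z":0,"wx":0,"wy":0,"wz":0}]' 0 40
python3 - <<'E'
from h import *
h=hold(); h[1][1]=0
p,Rt=place(CR,CYAW,.10,h); rows(p,Rt,.033)
c={n:read_camera(n) for n in("scene","top")}
o=observe(); G=R.from_quat(o["tool_rot"]).as_matrix(); T=(G@h[0],o["tool_pos"]+G@h[1]); print("bezel origin",T[1],"z",T[0][:,2])
ims=[]
for n,(x,y,w) in {"scene":(350,150,110),"top":(190,130,110)}.items():
    im=cv2.resize(c[n]["color"][y:y+w,x:x+w,::-1],None,fx=3.6,fy=3.6,interpolation=2)
    for q in BEZ:
        hh=cv2.convexHull(((proj(c[n],q@T[0].T+T[1])-[x,y]+.5)*3.6).astype(np.float32)); cv2.polylines(im,[hh.astype(int)],True,(0,0,255))
    ims.append(im)
    print(n,[(round(d["p"],2),[int(v) for v in d["box"]]) for d in outline_of(n,"bezel")])
cv2.imwrite("pics/hov.png",np.hstack(ims))
E
```

```text
time_s: 8.7
tool_pos: [0.5002, 0.2344, 0.1832]
tool_rot: [-0.104, 0.971, 0.024, 0.213]
force: [0.5, 0.7, -3.6]
width: 0.676
finger_force: 40.0
1 x {'x': -0.0023, 'y': -0.0016, 'z': -0.0014, 'wx': 0.0013, 'wy': -0.0036, 'wz': -0.0003} zmin 0.185 mid [0.502 0.233 0.185] end [0.502 0.233 0.185]
bezel origin [0.51910548 0.23740294 0.13529694] z [ 0.00330374 -0.00121889  0.9999938 ]
scene [(0.97, [399, 186, 431, 232]), (0.89, [265, 134, 295, 163]), (0.79, [314, 162, 339, 198]), (0.72, [200, 120, 244, 149])]
top [(0.79, [315, 211, 338, 250]), (0.76, [353, 243, 394, 279]), (0.75, [419, 244, 456, 281]), (0.61, [233, 166, 253, 185])]
```

View pics/hov.png

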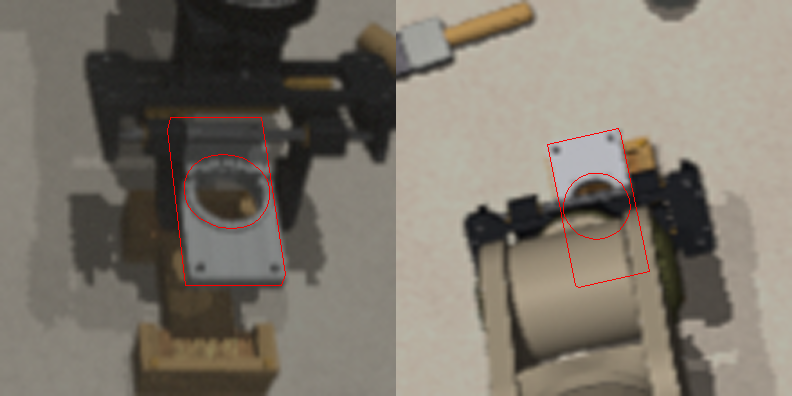

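The bezel is held level, ring up, and the model overlay matches to about a pixel in both views. I'll descend to just above the pocket walls.

```bash
python3 - <<'E'
from h import *
h=hold(); h[1][1]=0
p,Rt=place(CR,CYAW,.014,h); rows(p,Rt,.015)
E
```

```text
6 x {'x': 0.0076, 'y': -0.0, 'z': 0.0162, 'wx': 0.0001, 'wy': -0.0002, 'wz': -0.0003} zmin 0.099 mid [0.502 0.233 0.128] end [0.502 0.233 0.099]
```

```bash
python3 -m creep '[{"x":0.0076,"y":0,"z":0.0162,"wx":0.0001,"wy":-0.0002,"wz":-0.0003},{"x":0.0076,"y":0,"z":0.0162,"wx":0.0001,"wy":-0.0002,"wz":-0.0003},{"x":0.0076,"y":0,"z":0.0162,"wx":0.0001,"wy":-0.0002,"wz":-0.0003},{"x":0.0076,"y":0,"z":0.0162,"wx":0.0001,"wy":-0.0002,"wz":-0.0003},{"x":0.0076,"y":0,"z":0.0162,"wx":0.0001,"wy":-0.0002,"wz":-0.0003},{"x":0.0076,"y":0,"z":0.0162,"wx":0.0001,"wy":-0.0002,"wz":-0.0003},{"x":0,"y":0,"z":0,"wx":0,"wy":0,"wz":0},{"x":0,"y":0,"z":0,"wx":0,"wy":0,"wz":0}]' 0 40
python3 - <<'E'
from h import *
h=hold(); h[1][1]=0
p,Rt=place(CR,CYAW,.014,h); rows(p,Rt,.033); p,Rt=place(CR,CYAW,.0,h); rows(p,Rt,.003)
c={n:read_camera(n) for n in("scene","top")}
o=observe(); G=R.from_quat(o["tool_rot"]).as_matrix(); T=(G@h[0],o["tool_pos"]+G@h[1]); print("bezel origin",T[1],"z",T[0][:,2],"yaw",np.arctan2(T[0][1,0],T[0][0,0]))
ims=[]
for n,(x,y,w) in {"scene":(375,190,65),"top":(220,155,65)}.items():
    im=cv2.resize(c[n]["color"][y:y+w,x:x+w,::-1],None,fx=6,fy=6,interpolation=2)
    for P,T_,col in((BEZ,T,(0,0,255)),(CRA[:2],flat()([*CR[:2],CYAW]),(255,0,0))):
      for q in P:
        hh=cv2.convexHull(((proj(c[n],q@T_[0].T+T_[1])-[x,y]+.5)*6).astype(np.float32)); cv2.polylines(im,[hh.astype(int)],True,col)
    ims.append(im)
cv2.imwrite("pics/low.png",np.hstack(ims))
E
```

```text
time_s: 9.7
tool_pos: [0.5019, 0.2338, 0.0994]
tool_rot: [-0.105, 0.97, 0.023, 0.216]
force: [-0.2, -0.1, -4.3]
width: 0.676
finger_force: 40.0
1 x {'x': 0.0006, 'y': -0.0004, 'z': 0.0003, 'wx': 0.0001, 'wy': 0.0005, 'wz': 0.0006} zmin 0.099 mid [0.502 0.233 0.099] end [0.502 0.233 0.099]
5 x {'x': 0.0016, 'y': -0.0001, 'z': 0.0032, 'wx': 0.0, 'wy': 0.0001, 'wz': 0.0001} zmin 0.085 mid [0.502 0.234 0.091] end [0.502 0.233 0.085]
bezel origin [0.51993102 0.23792525 0.05097957] z [-2.20293745e-03 -1.32506450e-04  9.99997565e-01] yaw 0.21646215655652626
```

View pics/low.png

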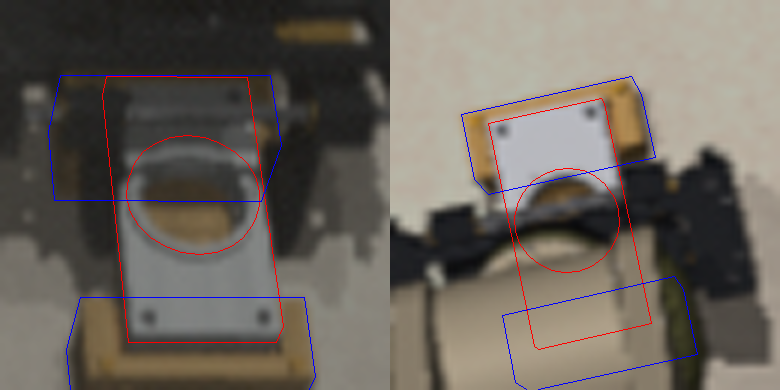

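The bezel sits over the pocket with roughly even margins. The scene view suggests it is 2–3 mm higher than modelled. I'll descend slowly and watch the force.

```bash
python3 -m creep '[{"x":0.0016,"y":-0.0001,"z":0.0032,"wx":0,"wy":0.0001,"wz":0.0001},{"x":0.0016,"y":-0.0001,"z":0.0032,"wx":0,"wy":0.0001,"wz":0.0001},{"x":0.0016,"y":-0.0001,"z":0.0032,"wx":0,"wy":0.0001,"wz":0.0001},{"x":0,"y":0,"z":0,"wx":0,"wy":0,"wz":0}]' 0 40
python3 -m creep '[{"x":0.0016,"y":-0.0001,"z":0.0032,"wx":0,"wy":0.0001,"wz":0.0001},{"x":0,"y":0,"z":0,"wx":0,"wy":0,"wz":0}]' 0 40
python3 -m creep '[{"x":0.0008,"y":0,"z":0.0016,"wx":0,"wy":0,"wz":0},{"x":0,"y":0,"z":0,"wx":0,"wy":0,"wz":0}]' 0 40
```

```text
time_s: 10.2
tool_pos: [0.5012, 0.2339, 0.09]
tool_rot: [-0.105, 0.971, 0.023, 0.216]
force: [0.4, -0.1, -4.0]
width: 0.671
finger_force: 40.0
time_s: 10.4
tool_pos: [0.5012, 0.2338, 0.0872]
tool_rot: [-0.105, 0.971, 0.023, 0.216]
force: [-0.5, 0.5, -4.5]
width: 0.678
finger_force: 40.0
time_s: 10.6
tool_pos: [0.5013, 0.2339, 0.087]
tool_rot: [-0.105, 0.97, 0.023, 0.217]
force: [-4.0, -2.0, 6.0]
width: 0.68
finger_force: 40.0
```

```bash
python3 -m creep '[{"x":0.0008,"y":0,"z":0.0016,"wx":0,"wy":0,"wz":0},{"x":0,"y":0,"z":0,"wx":0,"wy":0,"wz":0}]' 0 40
python3 - <<'E'
from h import *
h=hold(); h[1][1]=0
o=observe(); G=R.from_quat(o["tool_rot"]).as_matrix(); T=(G@h[0],o["tool_pos"]+G@h[1]); print(T[1].round(4),T[0][:,2].round(4),o["torque"],o["force"])
E
```

```text
time_s: 10.8
tool_pos: [0.5014, 0.2339, 0.0867]
tool_rot: [-0.105, 0.97, 0.023, 0.218]
force: [-10.4, -3.5, 17.3]
width: 0.676
finger_force: 40.0
[0.5193 0.2378 0.0378] [-3.8e-03 -3.0e-04  1.0e+00] [-0.59759946  0.32207789 -0.1144154 ] [-10.38712159  -3.52054904  17.26243962]
```

Contact comes about 2 mm high, as the picture suggested, and well below the wall tops. I'll ease the grip so the plate settles, then open partway.

```bash
python3 -m creep '[{"x":-0.0006,"y":0,"z":-0.0012,"wx":0,"wy":0,"wz":0},{"x":0,"y":0,"z":0,"wx":0,"wy":0,"wz":0},{"x":0,"y":0,"z":0,"wx":0,"wy":0,"wz":0}]' 0 5
python3 -m creep '[{"x":0,"y":0,"z":0,"wx":0,"wy":0,"wz":0},{"x":0,"y":0,"z":0,"wx":0,"wy":0,"wz":0},{"x":0,"y":0,"z":0,"wx":0,"wy":0,"wz":0},{"x":0,"y":0,"z":0,"wx":0,"wy":0,"wz":0}]' 0.8 5
python3 - <<'E'
from h import *
o=observe(); G=R.from_quat(o["tool_rot"]).as_matrix(); p=o["tool_pos"]; rows(p-.11*G[:,2],G,.02); rows(p-.11*G[:,2]+[-.15,0,.12],G,.03,6,p-.11*G[:,2],G)
E
```

```text
time_s: 11.1
tool_pos: [0.5016, 0.234, 0.0864]
tool_rot: [-0.105, 0.97, 0.023, 0.217]
force: [-2.3, -0.6, 5.9]
width: 0.679
finger_force: 5.0
time_s: 11.5
tool_pos: [0.5013, 0.2338, 0.0856]
tool_rot: [-0.105, 0.971, 0.023, 0.216]
force: [0.3, 0.0, 0.4]
width: 0.801
finger_force: 0.0
6 x {'x': -0.0, 'y': 0.0, 'z': -0.0229, 'wx': 0.0, 'wy': 0.0, 'wz': 0.0} zmin 0.102 mid [0.471 0.227 0.152] end [0.456 0.224 0.185]
7 x {'x': 0.0146, 'y': 0.0057, 'z': -0.0305, 'wx': 0.0, 'wy': 0.0, 'wz': 0.0} zmin 0.202 mid [0.37  0.224 0.254] end [0.306 0.224 0.305]
```

```bash
python3 -m creep '[{"x":0,"y":0,"z":-0.0229,"wx":0,"wy":0,"wz":0},{"x":0,"y":0,"z":-0.0229,"wx":0,"wy":0,"wz":0},{"x":0,"y":0,"z":-0.0229,"wx":0,"wy":0,"wz":0},{"x":0,"y":0,"z":-0.0229,"wx":0,"wy":0,"wz":0},{"x":0,"y":0,"z":-0.0229,"wx":0,"wy":0,"wz":0},{"x":0,"y":0,"z":-0.0229,"wx":0,"wy":0,"wz":0},{"x":0.0146,"y":0.0057,"z":-0.0305,"wx":0,"wy":0,"wz":0},{"x":0.0146,"y":0.0057,"z":-0.0305,"wx":0,"wy":0,"wz":0},{"x":0.0146,"y":0.0057,"z":-0.0305,"wx":0,"wy":0,"wz":0},{"x":0.0146,"y":0.0057,"z":-0.0305,"wx":0,"wy":0,"wz":0},{"x":0.0146,"y":0.0057,"z":-0.0305,"wx":0,"wy":0,"wz":0},{"x":0.0146,"y":0.0057,"z":-0.0305,"wx":0,"wy":0,"wz":0},{"x":0,"y":0,"z":0,"wx":0,"wy":0,"wz":0}]'
python3 - <<'E'
from h import *
c={n:read_camera(n) for n in("scene","top")}
ims=[]
for n,(x,y,w) in {"scene":(375,190,75),"top":(215,155,75)}.items():
    im=cv2.resize(c[n]["color"][y:y+w,x:x+w,::-1],None,fx=5.3,fy=5.3,interpolation=2); ims.append(im)
cv2.imwrite("pics/end.png",np.hstack(ims))
def m(n,uv):
    for d in outline_of(n,"bezel"):
        b=d["box"]
        if b[0]<=uv[0]<=b[2] and b[1]<=uv[1]<=b[3]:
            k,_=cv2.findContours(d["pixels"].astype(np.uint8),0,2); o=np.zeros((400,640),np.uint8); cv2.drawContours(o,[max(k,key=cv2.contourArea)],-1,1,-1); return o
V=[(c[n],m(n,uv)) for n,uv in(("scene",(405,230)),("top",(251,194)))]
V=[v for v in V if v[1] is not None]; print(len(V))
f=lambda v:(R.from_euler("z",v[2]).as_matrix(),np.array([v[0],v[1],v[3]]))
if V: print(fit(BEZ,V,f,[.52,.237,.215,.036],[.005,.005,.05,.005]))
E
```

```text
time_s: 12.8
tool_pos: [0.3258, 0.2241, 0.2899]
tool_rot: [-0.105, 0.97, 0.024, 0.218]
force: [-1.3, -0.3, 0.1]
width: 0.795
finger_force: 0.0
2
(array([0.52053743, 0.23812994, 0.21097895, 0.03349701]), np.float64(0.13683581153911462))
```

View pics/end.png

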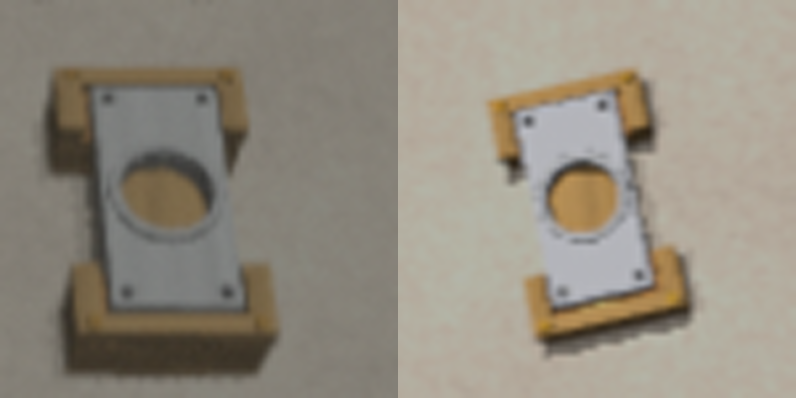

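The bezel lies square in the pocket between the walls, ring up and window centred at about (165,195) and (583,195). The fit gives it within 2 mm of the pocket centre and 2.5 mm below floor height, and the robot is clear. I'll hand it in.

```bash
python3 -c "
from cell import *
print(finish_job())"
```

```text
the job is handed in; nothing more can be done
None
```

The bezel is in the cradle pocket, ring up. By the final camera fit it is about 1.5 mm from the pocket centre and within 3 mm of floor height; the cover was not touched, and the job was handed in at about 13 s, with no verdict returned.

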